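Fill the packing carousel at the book-signing table

ROBOT

A 6-joint arm with a two-finger parallel gripper is mounted at the origin on the work surface. World frame = base frame: x ahead of the robot, y to its left, z up, the work surface at z = 0. Lengths are in m, angles in rad, forces in N, time in s.
With the tool pointing down it reaches from about 0.425 to 0.95 m from the base axis. Payload 3.5 kg.
Tool frame: the origin (TCP) lies on the centre line of the jaws, within the pads' length; the fingertips stand 14 mm ahead of it and the grasp point (between the pads) lies 5 mm behind it (ctrl.finger_overhang is the distance from the TCP to the fingertips, in m); z points along the fingers, y is the line along which they close (so a half turn about z gives the same grasp; the last joint's range is limited). The gripper opens to 85 mm and grips with 20 to 120 N. Pads are 22 mm wide; open, the fingers measure 114 mm over their backs; the gripper's body (76 mm by 85 mm) begins 54 mm behind the grasp point. The pads swing forward as they close: fully open they stand 13 mm farther back than shut.
Start: joints at [1.02, 0.286, 1.577, -0, 1.279, -0.15], TCP at [0.263, 0.622, 0.245] pointing down, gripper open.
Joint ranges: [-2.77, 2.77], [-0.9, 2.22], [0.21, 2.48], [-1.53, 4.67], [0.24, 2.81], [-2.84, 2.84]. Speed limits (rad/s): [2.79, 2.79, 3.14, 3.14, 3.14, 3.14].

INTERFACE

Orientations are given as a unit quaternion [x, y, z, w].
In Python, from plant import ctrl gives the robot as it stands.
- The arm moves only by the tool send_rows, never from a script. Its argument "moves" is text: rows parted by semicolons, each of 7 numbers parted by spaces: the turn, a rotation vector about the tool's x, y, z in units of 360 degrees (1.0 is 360 degrees), then the shift along the tool's x, y, z in units of 20 cm (1.0 is 20 cm), then the gripper's target within -1 to 1 (fully open at 1, half-way at 0, shut at -1). A call has 1 to 12 rows; each row is the pose to reach, as a shift and turn from the pose commanded when the call began, along the tool's axes at that moment, turning the shorter way round; what a row does not reach only later rows make up. A row lasts 1/8 s, in which the tool goes at most 62.5 mm and 10.7 degrees, less where a joint would pass 70% of its speed; a pose out of reach is approached as far as the arm can. A call with a number of a shift or a turn outside -1 to 1 is refused whole. A call with a gripper value outside its range is refused whole. The fingers move at their own pace and stop on an object; "newtons" is the grip in N (left out, the last holds). Time passes only in rows, so rows that repeat a pose let the fingers close. It gives the time, the measured TCP pose, the force, the opening and the grip force at its end, in the units of the state.
- ctrl.get_state(): the state, without advancing time (a new reading comes with each control period).
- ctrl.read_camera(name): name is "scene" or "side" or "wrist"; returns a dict with "image" (400x640x3 uint8, red, green, blue), "fovy" (degrees; the focal length in pixels is half the picture's height over the tangent of half this angle, whatever the lens; pixels are square), "cx", "cy" (the principal point, pixels), "distortion" ([k1, k2, p1, p2, k3] as OpenCV has them; the pictures are not rectified), "extrinsics" (4x4, takes a point from camera to world coordinates). Camera axes: x right, y up, looking along -z (the intrinsics and any distortion apply to the point x, -y, -z); pixel columns grow to the right and rows downward; lengths in m; the calibration is good to about 2 mm. A picture is of the moment at which its call begins. There is no depth.
- ctrl.sign_off(): hands the job in; it is judged then, once.
The state is a dict: "time": time; "qpos": joint angles; "dq": joint speeds; "joint_efforts": joint torques, N m; "eef_pos": TCP position; "tcp_rot": TCP orientation; "contact_force": force on the tool from outside, world axes, zero at the start; "wrist_torque": the same for the moment, N m; "opening": opening from 0.0 (shut) to 1.0 (fully open); "finger_force": force on a finger pad.
Only numpy, scipy, OpenCV 4.12 (cv2) and the standard library are available. Lean on these libraries where they do the work, as an engineer would, in place of code of your own. Each camera call takes 0.05 s, during which the arm holds its last target. There are 200 camera calls.

TASK

First turn the packing carousel by pushing it round at its rim until its low grey marker tray faces the pointer at the front, and lay all the signing markers in that tray. Only then turn the carousel until the deep cardboard book tray faces the pointer, and lay all the small pocket books flat in it, leaving it facing front with all markers and books resting in their trays. Leave the other things on the table where they are.

Things in the scene. Friction and masses are not known exactly. Their poses are not given: they have to be found in the camera images.
- carousel_foot: fixed foot of the packing carousel, a steel disc of radius 110 mm under the turning top. Origin on the turning axis at table height, z up. Its front is its -x side (towards the robot, within about 0.25 rad): there a small steel pointer sticks out from under the top
- pointer (a point): upper edge of the upright pointer blade on the foot (30 wide, 30 high, 217 mm from the axis on the -x side of the foot, just outside the rim): it marks the front of the carousel
- carousel (a joint): angle of the turning top on its foot in rad, counter-clockwise seen from above; 0 = the marker tray is at the pointer, +pi or -pi = the book tray is at the pointer. Starts anywhere between 0.6 and 5.6; stops only at +-9.5. The top is a plywood disc of radius 190 mm, upper face 36 mm above the table; stiff enough (about 2 to 3 N at a rim peg) that it stays where it is left, without detents
- peg_a (a point): centre of the upper end of one of two upright dark wooden push pegs on the rim (16 mm diameter, rising 50 mm from the top's face to 86 mm above the table, 172 mm from the axis, midway between the two trays): push it sideways along the rim to turn the carousel. This one is pi/2 clockwise of the marker tray, seen from above
- peg_b (a point): the same on the opposite peg, pi/2 counter-clockwise of the marker tray
- marker_tray (a point): centre of the inner floor (40 mm above the table) of the marker tray, the LOWER of the two trays fixed to the top: grey plastic, walls 24 mm high over the top and 4 thick, inside 115 mm along x (radial, through the axis) by 228 mm along y (tangential); the axis lies 81 mm off at its +x side
- marker_tray_front (a point): middle of the upper edge of the marker tray's outer wall, 142 mm from the axis
- book_tray (a point): centre of the inner floor (40 mm above the table) of the book tray, the DEEPER one, opposite the other, plain cardboard, walls 38 mm high over the top and 4 thick, inside 115 mm along x (radial) by 228 mm along y (tangential); the axis lies 81 mm off at its -x side
- book_tray_front (a point): middle of the upper edge of the book tray's outer wall, 142 mm from the axis
- marker0: a chunky flat-barrelled signing marker lying on the table: 100 long (its x axis), 26 wide (y), 18 high, plus a low clip on top that may be ignored; black barrel with a bare metal cap at +x, about 45 g. Origin at the centre of its underside, z up. May be absent (3 or 4 markers are there)
- marker1: a chunky flat-barrelled signing marker lying on the table: 100 long (its x axis), 26 wide (y), 18 high, plus a low clip on top that may be ignored; black barrel with a bare metal cap at +x, about 45 g. Origin at the centre of its underside, z up. May be absent (3 or 4 markers are there)
- marker2: a chunky flat-barrelled signing marker lying on the table: 100 long (its x axis), 26 wide (y), 18 high, plus a low clip on top that may be ignored; black barrel with a bare metal cap at +x, about 45 g. Origin at the centre of its underside, z up. May be absent (3 or 4 markers are there)
- marker3: a chunky flat-barrelled signing marker lying on the table: 100 long (its x axis), 26 wide (y), 18 high, plus a low clip on top that may be ignored; black barrel with a bare metal cap at +x, about 45 g. Origin at the centre of its underside, z up. May be absent (3 or 4 markers are there)
- book0: a small boxed pocket book lying flat: 95 long (x), 56 wide (y), 24 thick, dark blue cover with a plain brass-coloured panel on top, about 140 g. Origin at the centre of its underside, z up. May be absent (1 or 2 books are there)
- book1: a small boxed pocket book lying flat: 95 long (x), 56 wide (y), 24 thick, dark blue cover with a plain brass-coloured panel on top, about 140 g. Origin at the centre of its underside, z up. May be absent (1 or 2 books are there)
- phone: bystander: mobile phone, 150 x 72 x 9, flat; origin under its centre
- tape_roll: bystander: roll of clear packing tape lying flat, 104 diameter, 48 high; origin under its centre
- stapler: bystander: desk stapler, 140 x 36 x 60 high; origin under its centre
- mug: bystander: white mug, 80 diameter, 92 high; origin under its centre
- notepad: bystander: yellow block of notes, 100 x 76 x 20; origin under its centre

How it is judged:
On the way, in this order (a step that is already met when the one before it is completed fails the run):
1. the marker tray faces the pointer (y of marker_tray_front in the frame of carousel_foot between -0.025 and 0.025 m and x of marker_tray_front in the frame of carousel_foot below 0 m and velocity of joint carousel between -0.05 and 0.05 rad/s), for 0.3 s.
2. all the markers lie in the marker tray, which still faces the pointer (all of step 1 and x of marker0 in the frame of marker_tray between -0.057 and 0.057 m and y of marker0 in the frame of marker_tray between -0.113 and 0.113 m and z of marker0 in the frame of marker_tray between -0.012 and 0.034 m and angle between marker0's own x axis and vertical between 1.27 and 1.87 rad and x of marker1 in the frame of marker_tray between -0.057 and 0.057 m and y of marker1 in the frame of marker_tray between -0.113 and 0.113 m and z of marker1 in the frame of marker_tray between -0.012 and 0.034 m and angle between marker1's own x axis and vertical between 1.27 and 1.87 rad and x of marker2 in the frame of marker_tray between -0.057 and 0.057 m and y of marker2 in the frame of marker_tray between -0.113 and 0.113 m and z of marker2 in the frame of marker_tray between -0.012 and 0.034 m and angle between marker2's own x axis and vertical between 1.27 and 1.87 rad and x of marker3 in the frame of marker_tray between -0.057 and 0.057 m and y of marker3 in the frame of marker_tray between -0.113 and 0.113 m and z of marker3 in the frame of marker_tray between -0.012 and 0.034 m and angle between marker3's own x axis and vertical between 1.27 and 1.87 rad and linear speed of each of marker0, marker1, marker2, marker3 below 0.03 m/s), for 0.2 s.
3. the book tray faces the pointer (y of book_tray_front in the frame of carousel_foot between -0.025 and 0.025 m and x of book_tray_front in the frame of carousel_foot below 0 m and velocity of joint carousel between -0.05 and 0.05 rad/s), for 0.3 s.
4. all the books lie flat in the book tray, which faces the pointer (all of step 3 and x of book0 in the frame of book_tray between -0.057 and 0.057 m and y of book0 in the frame of book_tray between -0.113 and 0.113 m and z of book0 in the frame of book_tray between -0.012 and 0.034 m and angle between the z axis of each of book0, book1 and the z axis of book_tray, either way round below 0.2 rad and x of book1 in the frame of book_tray between -0.057 and 0.057 m and y of book1 in the frame of book_tray between -0.113 and 0.113 m and z of book1 in the frame of book_tray between -0.012 and 0.034 m), for 0.2 s.
At the end, for the whole second after the job is handed in: Book tray faces the pointer (middle of its outer wall within 25 mm, about 10 degrees, of the foot's front line), carousel still; every marker lies inside the marker tray, within 0.3 rad of level; every book lies inside the book tray, flat within 0.2 rad; all at rest (all of step 4 and x of marker0 in the frame of marker_tray between -0.057 and 0.057 m and y of marker0 in the frame of marker_tray between -0.113 and 0.113 m and z of marker0 in the frame of marker_tray between -0.012 and 0.034 m and angle between marker0's own x axis and vertical between 1.27 and 1.87 rad and x of marker1 in the frame of marker_tray between -0.057 and 0.057 m and y of marker1 in the frame of marker_tray between -0.113 and 0.113 m and z of marker1 in the frame of marker_tray between -0.012 and 0.034 m and angle between marker1's own x axis and vertical between 1.27 and 1.87 rad and x of marker2 in the frame of marker_tray between -0.057 and 0.057 m and y of marker2 in the frame of marker_tray between -0.113 and 0.113 m and z of marker2 in the frame of marker_tray between -0.012 and 0.034 m and angle between marker2's own x axis and vertical between 1.27 and 1.87 rad and x of marker3 in the frame of marker_tray between -0.057 and 0.057 m and y of marker3 in the frame of marker_tray between -0.113 and 0.113 m and z of marker3 in the frame of marker_tray between -0.012 and 0.034 m and angle between marker3's own x axis and vertical between 1.27 and 1.87 rad and linear speed of each of marker0, marker1, marker2, marker3, book0, book1 below 0.03 m/s); the robot touches nothing.
It fails at once if one of the bystanders (phone, tape roll, stapler, mug, notepad) is shifted by more than 50 mm (distance of any of phone, tape_roll, stapler, mug, notepad from where it was at the start of the episode above 0.05 m).
Of marker0, marker1, marker2, marker3 only 3 to 4 are there at a start; the rules pass over those that are not, and their reading is None.
Of book0, book1 only 1 to 2 are there at a start; the rules pass over those that are not, and their reading is None.
At some moment in a run one of marker0, marker1, marker2, marker3, book0, book1 may be knocked a few centimetres aside while the robot is not near it.
Once in a run the grip may slacken for a moment while it holds something.
It also fails if it takes over 210 s, if anything falls off the work surface, if the arm or the gripper's body presses on something with over 40 N, if the wrist force passes 120 N, or if a joint passes its speed limit or range.

## Working session

There is one attempt and no reset: what is moved stays moved. The work goes in short steps, Python scripts to look and compute and a tool call to move; the robot and the scene stay as the last step left them, time stands still between calls to the robot, and variables do not carry over. Pictures are saved under pics/ and viewed, at most 14 in all, crops included, and the job is handed in when it is done.

Besides the shell and the picture viewer there is one more tool, called after "Emit:" as a command line: name --argument value ..., lists and objects as JSON in quotes. send_rows: Moves the arm, as the interface text tells. Its arguments: {"type":"object","properties":{"moves":{"type":"string"},"newtons":{"type":"number"}},"required":["moves"]}

```bash
ls; mkdir -p pics; cat > h.py <<'E'
import numpy as np, cv2
from plant import ctrl
from scipy.spatial.transform import Rotation as R
def cam(n,fn=None):
    c=ctrl.read_camera(n)
    if fn: cv2.imwrite('pics/'+fn,c['image'][:,:,::-1])
    np.savez('cam_'+n+'.npz',**{k:np.array(v) for k,v in c.items()})
    return c
def K(c):
    f=200/np.tan(np.radians(float(c['fovy']))/2)
    return np.array([[f,0,float(c['cx'])],[0,f,float(c['cy'])],[0,0,1]])
def px2w(c,uv,z):
    p=cv2.undistortPoints(np.array(uv,float).reshape(-1,1,2),K(c),np.array(c['distortion'],float)).reshape(-1,2)
    d=np.c_[p[:,0],-p[:,1],-np.ones(len(p))]
    E=np.array(c['extrinsics']); d=d@E[:3,:3].T; o=E[:3,3]
    return o+d*((z-o[2])/d[:,2])[:,None]
def w2px(c,P):
    E=np.array(c['extrinsics']); q=(np.array(P,float).reshape(-1,3)-E[:3,3])@E[:3,:3]
    q=q*[1,-1,-1]
    return cv2.projectPoints(q,np.zeros(3),np.zeros(3),K(c),np.array(c['distortion'],float))[0].reshape(-1,2)
E
python3 - <<'E'
from h import *
s=ctrl.get_state();print(s)
for n in('scene','side','wrist'):
    c=cam(n,n+'0.png');print(n,c['fovy'],np.round(c['extrinsics'],3).tolist())
E
```

```text
pics
{'time': 0.0, 'qpos': array([ 1.02000154e+00,  2.87200148e-01,  1.57816236e+00, -6.05718242e-06,
        1.27860558e+00, -1.50008908e-01]), 'dq': array([-0.0008435 ,  0.00118618,  0.00102068,  0.0003028 , -0.00234064,
       -0.00019092]), 'joint_efforts': array([ 7.58037877e-04, -4.05967176e+01, -2.92635638e+01, -1.07434532e-04,
        5.64973147e-03, -4.42018219e-06]), 'eef_pos': array([0.26299746, 0.62098404, 0.24393208]), 'tcp_rot': array([ 1.99053423e-01,  9.79987920e-01, -1.11653994e-03, -4.04990677e-04]), 'contact_force': array([ 0.40647737,  0.43891925, -0.83270416]), 'wrist_torque': array([-0.00079399,  0.01719136,  0.06242587]), 'finger_force': 0.0, 'opening': 1.001229542989121}
scene 52.10359917781164 [[0.527, -0.722, 0.448, 1.118], [0.85, 0.444, -0.283, -0.354], [0.006, 0.53, 0.848, 1.133], [0.0, 0.0, 0.0, 1.0]]
side 44.53801925588364 [[0.997, 0.042, -0.07, 0.441], [-0.081, 0.557, -0.827, -1.396], [0.004, 0.83, 0.558, 1.013], [0.0, 0.0, 0.0, 1.0]]
wrist 66.25424117985342 [[0.39, -0.882, -0.265, 0.196], [0.921, 0.373, 0.114, 0.65], [-0.002, -0.288, 0.958, 0.372], [0.0, 0.0, 0.0, 1.0]]
```

View pics/scene0.png

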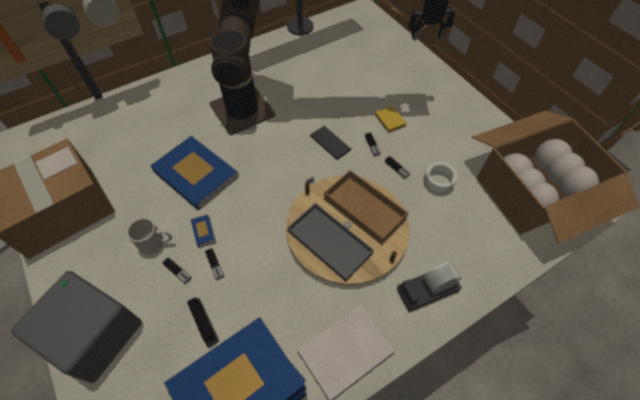

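View pics/side0.png

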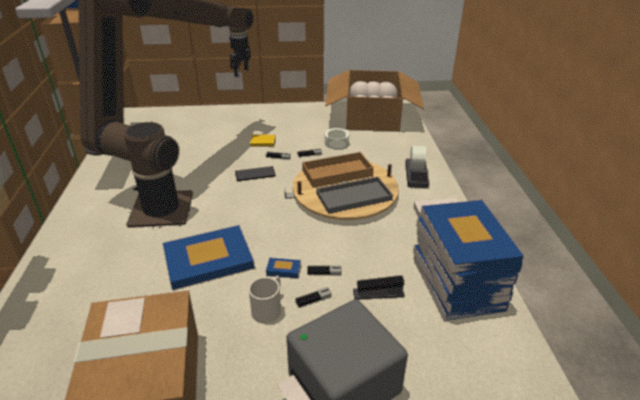

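The scene view shows four markers, at (372,144), (397,167), (213,263) and (177,270), and one pocket book at (203,231). The carousel is centred near (347,230), with the pointer at (310,182), the marker tray at (330,242) and the book tray at (366,207).

```bash
python3 - <<'E'
from h import *
a=cv2.imread('pics/scene0.png');
z=cv2.resize(a[120:290,280:440],None,fx=3.5,fy=3.5,interpolation=cv2.INTER_CUBIC)
y=cv2.resize(a[210:295,155:235],None,fx=3,fy=3,interpolation=cv2.INTER_CUBIC)
o=np.zeros((595,800,3),np.uint8);o[:z.shape[0],:z.shape[1]]=z;o[:y.shape[0],560:560+y.shape[1]]=y
cv2.imwrite('pics/crop0.png',np.clip(o*1.6,0,255).astype(np.uint8))
c=np.load('cam_scene.npz')
print(px2w(c,[[372,144],[397,167],[213,263],[177,270],[203,231]],.018).round(3))
print(px2w(c,[[347,230],[310,182]],.036).round(3))
print(px2w(c,[[330,142],[390,120],[440,178],[142,235],[203,322],[430,287]],.01).round(3))
E
```

```text
[[ 0.41   0.313  0.018]
 [ 0.538  0.327  0.018]
 [ 0.536 -0.354  0.018]
 [ 0.502 -0.453  0.018]
 [ 0.422 -0.337  0.018]]
[[0.659 0.038 0.036]
 [0.447 0.034 0.036]]
[[ 0.319  0.195  0.01 ]
 [ 0.345  0.444  0.01 ]
 [ 0.648  0.427  0.01 ]
 [ 0.33  -0.503  0.01 ]
 [ 0.68  -0.45   0.01 ]
 [ 0.93   0.147  0.01 ]]
```

View pics/crop0.png

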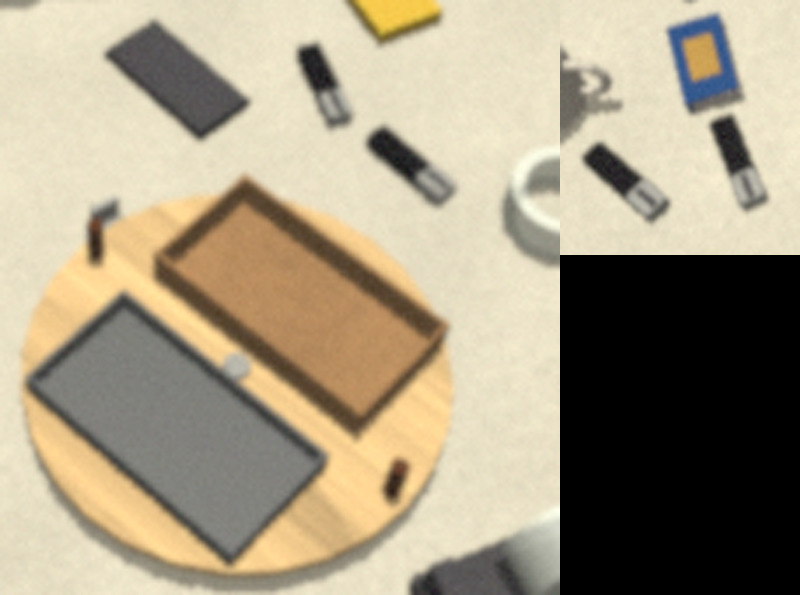

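```bash
python3 - <<'E'
from h import *
c=np.load('cam_scene.npz')
A=lambda p:np.array(p,float)/3.5+[280,120]
B=lambda p:(np.array(p,float)-[560,0])/3+[155,210]
p=px2w(c,A([[96,225],[399,466]]),.086);print('pegs',p.round(3),'mid',p.mean(0).round(3),np.linalg.norm(p[0]-p[1]))
print('ptr',px2w(c,A([[105,206]]),.03).round(3))
m=px2w(c,A([[125,297],[28,380],[230,563],[325,460]]),.060);print('mtray',m.round(3),m.mean(0).round(3))
b=px2w(c,A([[247,178],[445,326],[358,435],[157,262]]),.074);print('btray',b.round(3),b.mean(0).round(3))
for n,q in dict(C=A([[311,47],[340,120]]),D=A([[377,137],[445,197]]),E=B([[724,120],[752,203]]),F=B([[597,152],[655,210]])).items():
    w=px2w(c,q,.014);d=w[1]-w[0];print(n,w.mean(0).round(3),np.degrees(np.arctan2(d[1],d[0])).round(1),np.linalg.norm(d).round(3))
k=px2w(c,B([[668,28],[716,16],[740,93],[692,106]]),.024);d=k[3]-k[0];print('book',k.round(3).tolist(),k.mean(0).round(3),np.degrees(np.arctan2(d[1],d[0])))
s=ctrl.get_state();print(R.from_quat(s['tcp_rot']).as_matrix().round(3))
E
```

```text
pegs [[0.481 0.005 0.086]
 [0.811 0.092 0.086]] mid [0.646 0.048 0.086] 0.34129500557001996
ptr [[0.433 0.043 0.03 ]]
mtray [[ 0.545 -0.004  0.06 ]
 [ 0.573 -0.118  0.06 ]
 [ 0.801 -0.063  0.06 ]
 [ 0.767  0.054  0.06 ]] [ 0.672 -0.033  0.06 ]
btray [[0.501 0.155 0.074]
 [0.723 0.211 0.074]
 [0.768 0.085 0.074]
 [0.536 0.035 0.074]] [0.632 0.122 0.074]
C [0.408 0.32  0.014] -18.6 0.099
D [0.539 0.328 0.014] 7.2 0.094
E [ 0.538 -0.352  0.014] -7.7 0.097
F [ 0.5   -0.454  0.014] 16.5 0.091
book [[0.367, -0.352, 0.024], [0.38, -0.304, 0.024], [0.476, -0.319, 0.024], [0.464, -0.367, 0.024]] [ 0.422 -0.335  0.024] -8.387734813772905
[[-0.921  0.39  -0.001]
 [ 0.39   0.921 -0.002]
 [ 0.    -0.002 -1.   ]]
```

```bash
cat > plan.py <<'E'
import numpy as np, json, os
# waypoint: (x,y,z,phi_deg,grip[,min_rows]); phi = closing-axis yaw; prints calls, tracks commanded pose
def T(phi):
    a=np.radians(phi+90); return np.array([[np.cos(a),np.sin(a),0],[np.sin(a),-np.cos(a),0],[0,0,-1.]]).T
def plan(wps,v=.05,w=9.,save=True):
    cur=np.array(json.load(open('cmd.json')) if os.path.exists('cmd.json') else [.263,.622,.245,67.03])
    poses=[];p=cur.copy()
    for q in wps:
        t=np.array(q[:4],float);n=max(1,int(np.ceil(max(np.linalg.norm(t[:3]-p[:3])/v,abs(t[3]-p[3])/w)-1e-6)),q[5] if len(q)>5 else 1)
        poses+=[(p+(t-p)*k/n,q[4]) for k in range(1,n+1)];p=t
    base=cur;rows=[];last=cur
    def row(P):
        d=T(base[3]).T@(P[:3]-base[:3])/.2; return np.r_[-(P[3]-base[3])/360,d].round(3)
    def real(r): return np.r_[base[:3]+T(base[3])@r[1:]*.2,base[3]-r[0]*360]
    def flush():
        print('; '.join(rows));rows.clear()
    for P,g in poses:
        if len(rows)==12 or (rows and abs(row(P)[1:]).max()>1): flush();base=last
        r=row(P);rows.append('0 0 '+' '.join('%g'%v for v in r)+' %g'%g);last=real(r)
        q6=np.arctan2(P[1],P[0])-np.radians(P[3])
        assert abs(q6)<2.75,(P,q6); rr=np.hypot(P[0],P[1]); assert .425<rr<.95,(P,rr)
    flush(); print('end',last.round(4))
    if save: json.dump(last.tolist(),open('cmd.json','w'))
E
python3 - <<'E'
from plan import *
c=np.array([.648,.047]);f=lambda th:c+.172*np.array([np.cos(np.radians(th)),np.sin(np.radians(th))])
P=lambda th,z,g,*n:(*f(th),z,th+270,g,*n)
plan([P(-165.2,.2,.2),P(-165.2,.064,.2),P(-165.2,.064,-.5,3)]+[P(-165.2-k*106/14,.064,-.5) for k in range(1,15)]+[P(-271.2,.064,-.5,2)],v=.055)
E
```

```text
0 0 -0.009 -0.185 -0.202 0.019 0.2; 0 0 -0.017 -0.369 -0.404 0.038 0.2; 0 0 -0.026 -0.554 -0.606 0.056 0.2; 0 0 -0.035 -0.738 -0.808 0.075 0.2
0 0 -0.009 -0.136 -0.237 0.019 0.2; 0 0 -0.017 -0.272 -0.474 0.037 0.2; 0 0 -0.026 -0.408 -0.711 0.056 0.2; 0 0 -0.035 -0.545 -0.949 0.075 0.2
0 0 -0.009 -0.081 -0.261 0.019 0.2; 0 0 -0.017 -0.162 -0.522 0.037 0.2; 0 0 -0.026 -0.243 -0.783 0.056 0.2
0 0 -0.009 -0.037 -0.271 0.019 0.2; 0 0 -0.009 -0.037 -0.271 0.246 0.2; 0 0 -0.009 -0.037 -0.271 0.472 0.2; 0 0 -0.009 -0.037 -0.271 0.699 0.2; 0 0 -0.009 -0.037 -0.271 0.699 -0.5; 0 0 -0.009 -0.037 -0.271 0.699 -0.5; 0 0 -0.009 -0.037 -0.271 0.699 -0.5; 0 0 0.012 -0.038 -0.158 0.699 -0.5; 0 0 0.033 -0.054 -0.045 0.699 -0.5; 0 0 0.054 -0.085 0.064 0.699 -0.5; 0 0 0.075 -0.13 0.168 0.699 -0.5; 0 0 0.096 -0.188 0.266 0.699 -0.5
0 0 0.021 -0.008 0.113 -0 -0.5; 0 0 0.042 -0.03 0.225 -0 -0.5; 0 0 0.063 -0.067 0.332 -0 -0.5; 0 0 0.084 -0.118 0.434 -0 -0.5; 0 0 0.105 -0.182 0.528 -0 -0.5; 0 0 0.126 -0.258 0.612 -0 -0.5; 0 0 0.147 -0.344 0.686 -0 -0.5; 0 0 0.168 -0.439 0.748 -0 -0.5; 0 0 0.19 -0.541 0.797 -0 -0.5; 0 0 0.19 -0.541 0.797 -0 -0.5; 0 0 0.19 -0.541 0.797 -0 -0.5
end [ 0.6515  0.2189  0.064  -1.37  ]
```

Emit:
send_rows --moves "0 0 -0.009 -0.185 -0.202 0.019 0.2; 0 0 -0.017 -0.369 -0.404 0.038 0.2; 0 0 -0.026 -0.554 -0.606 0.056 0.2; 0 0 -0.035 -0.738 -0.808 0.075 0.2" --newtons 40

```text
time: 0.65
eef_pos: [0.3364, 0.4134, 0.2299]
tcp_rot: [0.089, 0.996, -0.0, 0.0]
contact_force: [0.9, 0.8, 0.5]
opening: 0.598
finger_force: 0.0
```

Emit:
send_rows --moves "0 0 -0.009 -0.136 -0.237 0.019 0.2; 0 0 -0.017 -0.272 -0.474 0.037 0.2; 0 0 -0.026 -0.408 -0.711 0.056 0.2; 0 0 -0.035 -0.545 -0.949 0.075 0.2"

```text
time: 1.15
eef_pos: [0.4094, 0.2072, 0.2151]
tcp_rot: [-0.021, 1.0, 0.0, 0.0]
contact_force: [0.8, 0.4, -0.2]
opening: 0.602
finger_force: 0.0
```

Emit:
send_rows --moves "0 0 -0.009 -0.081 -0.261 0.019 0.2; 0 0 -0.017 -0.162 -0.522 0.037 0.2; 0 0 -0.026 -0.243 -0.783 0.056 0.2"

```text
time: 1.52
eef_pos: [0.4641, 0.0525, 0.204]
tcp_rot: [-0.102, 0.995, 0.0, 0.0]
contact_force: [-0.0, -0.2, -0.2]
opening: 0.601
finger_force: 0.0
```

Emit:
send_rows --moves "0 0 -0.009 -0.037 -0.271 0.019 0.2; 0 0 -0.009 -0.037 -0.271 0.246 0.2; 0 0 -0.009 -0.037 -0.271 0.472 0.2; 0 0 -0.009 -0.037 -0.271 0.699 0.2; 0 0 -0.009 -0.037 -0.271 0.699 -0.5; 0 0 -0.009 -0.037 -0.271 0.699 -0.5; 0 0 -0.009 -0.037 -0.271 0.699 -0.5; 0 0 0.012 -0.038 -0.158 0.699 -0.5; 0 0 0.033 -0.054 -0.045 0.699 -0.5; 0 0 0.054 -0.085 0.064 0.699 -0.5; 0 0 0.075 -0.13 0.168 0.699 -0.5; 0 0 0.096 -0.188 0.266 0.699 -0.5"

```text
time: 3.02
eef_pos: [0.4915, 0.114, 0.0666]
tcp_rot: [0.201, 0.98, -0.001, 0.002]
contact_force: [0.6, -2.9, -1.6]
opening: 0.246
finger_force: 1.4
```

Emit:
send_rows --moves "0 0 0.021 -0.008 0.113 -0 -0.5; 0 0 0.042 -0.03 0.225 -0 -0.5; 0 0 0.063 -0.067 0.332 -0 -0.5; 0 0 0.084 -0.118 0.434 -0 -0.5; 0 0 0.105 -0.182 0.528 -0 -0.5; 0 0 0.126 -0.258 0.612 -0 -0.5; 0 0 0.147 -0.344 0.686 -0 -0.5; 0 0 0.168 -0.439 0.748 -0 -0.5; 0 0 0.19 -0.541 0.797 -0 -0.5; 0 0 0.19 -0.541 0.797 -0 -0.5; 0 0 0.19 -0.541 0.797 -0 -0.5"

```text
time: 4.4
eef_pos: [0.6533, 0.2187, 0.0666]
tcp_rot: [0.715, 0.699, 0.002, 0.001]
contact_force: [1.8, 0.1, 1.6]
opening: 0.248
finger_force: 1.0
```

```bash
python3 - <<'E'
from h import *
c=cam('scene');a=np.clip(c['image'][:,:,::-1]*1.6,0,255).astype(np.uint8)
cv2.imwrite('pics/s1.png',cv2.resize(a[100:300,150:470],None,fx=2.5,fy=2.5,interpolation=cv2.INTER_CUBIC))
s=ctrl.get_state();print(s['eef_pos'],s['contact_force'],s['opening'],s['time'])
E
```

```text
[0.65286294 0.21874382 0.06628941] [1.4636097  0.49984256 1.84684942] 0.2497998747468643 4.45
```

View pics/s1.png

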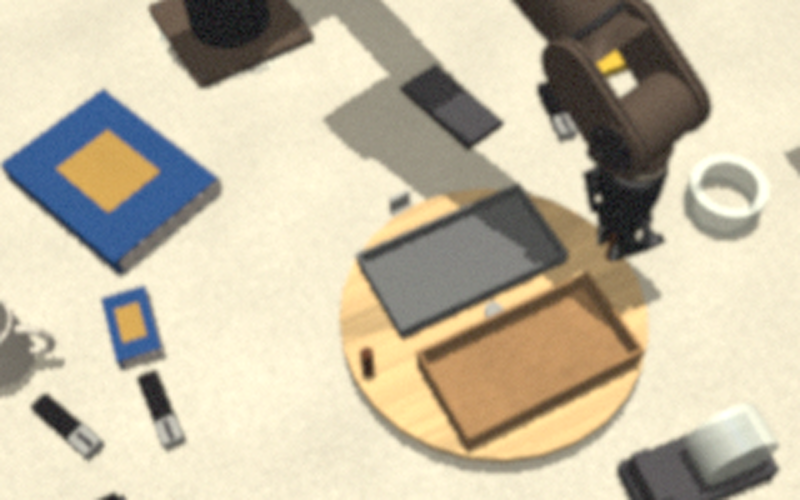

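Marker tray now faces the front. Its outer corners are at crop (358,258) and (518,186), the pointer is at (400,199), and peg_b is at (366,352).

```bash
python3 - <<'E'
from h import *
c=np.load('cam_scene.npz');A=lambda p:np.array(p,float)/2.5+[150,100]
m=px2w(c,A([[358,258],[518,186],[566,258],[403,335]]),.06);print(m.round(3),m.mean(0))
b=px2w(c,A([[587,276],[642,350],[468,446],[420,356]]),.074);print(b.round(3),b.mean(0))
p=px2w(c,A([[366,351]]),.086)[0];print(p, (p[:2]+ctrl.get_state()['eef_pos'][:2])/2)
print('ptr',px2w(c,A([[400,196],[392,201],[409,193]]),.03))
for v in (m[1]-m[0],m[2]-m[3],m[0]-m[3],m[1]-m[2],m.mean(0)-b.mean(0),p-ctrl.get_state()['eef_pos']): print(np.degrees(np.arctan2(v[1],v[0])).round(1),end=' ')
E
```

```text
[[ 0.504 -0.06   0.06 ]
 [ 0.516  0.172  0.06 ]
 [ 0.639  0.16   0.06 ]
 [ 0.625 -0.068  0.06 ]] [0.5709523  0.05081382 0.06      ]
[[ 0.679  0.16   0.074]
 [ 0.794  0.154  0.074]
 [ 0.787 -0.083  0.074]
 [ 0.665 -0.07   0.074]] [0.73131791 0.04026385 0.074     ]
[ 0.6324627  -0.12217015  0.086     ] [0.64266282 0.04828684]
ptr [[0.43118007 0.04395189 0.03      ]
 [0.4325999  0.03075029 0.03      ]
 [0.43324396 0.05666584 0.03      ]]
86.8 86.5 176.1 174.3 176.2 -93.4
```

```bash
python3 - <<'E'
from plan import *
c=np.array([.649,.0465]);f=lambda th:c+.172*np.array([np.cos(np.radians(th)),np.sin(np.radians(th))])
P=lambda th,z,g,*n:(*f(th),z,th+270,g,*n)
plan([P(-267.7,.064,-.5,3),P(-267.7,.064,.2,3),P(-267.7,.2,.2),(.53,.31,.25,80,.3),(.53,.31,.25,80,.3,2)],v=.055)
E
```

```text
0 0 -0.003 -0.001 -0.016 -0 -0.5; 0 0 -0.007 -0.003 -0.031 -0 -0.5; 0 0 -0.01 -0.004 -0.047 -0 -0.5; 0 0 -0.01 -0.004 -0.047 -0 0.2; 0 0 -0.01 -0.004 -0.047 -0 0.2; 0 0 -0.01 -0.004 -0.047 -0 0.2; 0 0 -0.01 -0.004 -0.047 -0.227 0.2; 0 0 -0.01 -0.004 -0.047 -0.453 0.2; 0 0 -0.01 -0.004 -0.047 -0.68 0.2; 0 0 -0.034 0.046 -0.11 -0.708 0.3; 0 0 -0.058 0.095 -0.174 -0.736 0.3; 0 0 -0.082 0.144 -0.237 -0.763 0.3
0 0 -0.024 0.075 -0.031 -0.028 0.3; 0 0 -0.048 0.149 -0.062 -0.056 0.3; 0 0 -0.072 0.223 -0.093 -0.084 0.3; 0 0 -0.096 0.298 -0.124 -0.111 0.3; 0 0 -0.12 0.372 -0.155 -0.139 0.3; 0 0 -0.144 0.446 -0.186 -0.167 0.3; 0 0 -0.144 0.446 -0.186 -0.167 0.3; 0 0 -0.144 0.446 -0.186 -0.167 0.3
end [ 0.5299  0.3099  0.25   79.99  ]
```

Emit:
send_rows --moves "0 0 -0.003 -0.001 -0.016 -0 -0.5; 0 0 -0.007 -0.003 -0.031 -0 -0.5; 0 0 -0.01 -0.004 -0.047 -0 -0.5; 0 0 -0.01 -0.004 -0.047 -0 0.2; 0 0 -0.01 -0.004 -0.047 -0 0.2; 0 0 -0.01 -0.004 -0.047 -0 0.2; 0 0 -0.01 -0.004 -0.047 -0.227 0.2; 0 0 -0.01 -0.004 -0.047 -0.453 0.2; 0 0 -0.01 -0.004 -0.047 -0.68 0.2; 0 0 -0.034 0.046 -0.11 -0.708 0.3; 0 0 -0.058 0.095 -0.174 -0.736 0.3; 0 0 -0.082 0.144 -0.237 -0.763 0.3"

```text
time: 5.95
eef_pos: [0.6046, 0.2485, 0.2169]
tcp_rot: [0.512, 0.859, -0.0, -0.0]
contact_force: [1.6, 0.2, 0.2]
opening: 0.651
finger_force: 0.0
```

Emit:
send_rows --moves "0 0 -0.024 0.075 -0.031 -0.028 0.3; 0 0 -0.048 0.149 -0.062 -0.056 0.3; 0 0 -0.072 0.223 -0.093 -0.084 0.3; 0 0 -0.096 0.298 -0.124 -0.111 0.3; 0 0 -0.12 0.372 -0.155 -0.139 0.3; 0 0 -0.144 0.446 -0.186 -0.167 0.3; 0 0 -0.144 0.446 -0.186 -0.167 0.3; 0 0 -0.144 0.446 -0.186 -0.167 0.3"

```text
time: 6.95
eef_pos: [0.5305, 0.3091, 0.25]
tcp_rot: [0.088, 0.996, -0.0, -0.0]
contact_force: [0.1, 0.4, -0.5]
opening: 0.649
finger_force: 0.0
```

```bash
python3 - <<'E'
from h import *
w=cam('wrist')['image'][:,:,::-1];c=cam('scene');s=c['image'][100:300,150:470,::-1]
o=np.zeros((600,640,3),np.uint8);o[:400]=w;o[400:,:320]=s
cv2.imwrite('pics/w1.png',np.clip(o*1.5,0,255).astype(np.uint8))
cv2.imwrite('pics/s2full.png',c['image'][:,:,::-1])
s=ctrl.get_state();print(s['eef_pos'],s['tcp_rot'])
E
```

```text
[0.53057927 0.30894377 0.24981227] [ 8.81979853e-02  9.96102880e-01 -2.56531705e-04 -3.20615990e-04]
```

View pics/w1.png

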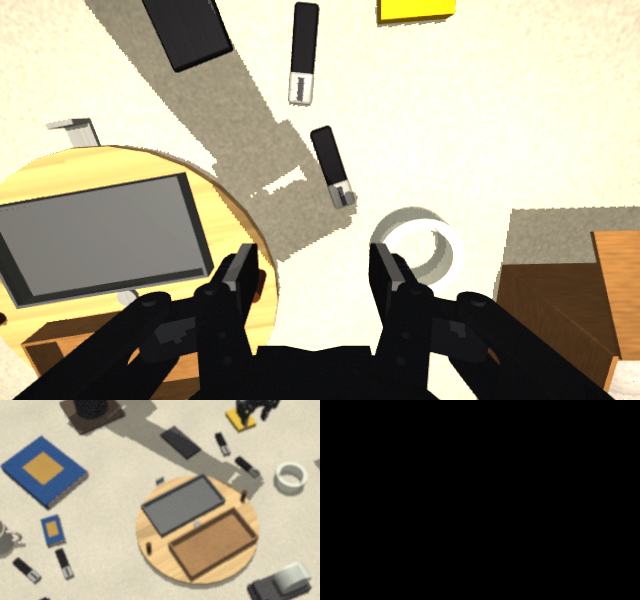

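The wrist view shows marker C from (306,3) to (300,104) and marker D from (320,127) to (343,207). The tray corners are at (185,174), (212,271) and (20,307), with the pointer near (68,124).

```bash
python3 - <<'E'
from h import *
c=np.load('cam_wrist.npz')
for n,q in dict(C=[[306,3],[300,104]],D=[[320,127],[343,207]]).items():
    w=px2w(c,q,.015);d=w[1]-w[0];print(n,w.mean(0).round(4),np.degrees(np.arctan2(d[1],d[0])).round(1),np.linalg.norm(d).round(3))
m=px2w(c,[[185,174],[212,271],[20,307]],.06);print(m.round(4));
print('traycentre',(m[0]+m[2])/2,[np.degrees(np.arctan2(*(d[1::-1]))) for d in (m[0]-m[1],m[1]-m[2])])
print('ptr',px2w(c,[[50,124],[92,121]],.03))
E
```

```text
C [0.405  0.3202 0.015 ] -14.5 0.1
D [0.5326 0.3316 0.015 ] 6.6 0.102
[[ 0.5019  0.1767  0.06  ]
 [ 0.6183  0.1737  0.06  ]
 [ 0.6238 -0.0629  0.06  ]]
traycentre [0.56283234 0.05689894 0.06      ] [np.float64(178.52474871638606), np.float64(91.32112654849098)]
ptr [[0.42677227 0.03530053 0.03      ]
 [0.43147334 0.08109379 0.03      ]]
```

```bash
python3 - <<'E'
from plan import *
plan([(.533,.331,.18,96.6,.2),(.533,.331,.05,96.6,.2),(.533,.331,.015,96.6,.2,2),(.533,.331,.015,96.6,-1,5),(.533,.331,.10,96.6,-1,3),(.565,.055,.25,91,-1),(.565,.055,.25,91,-1,2)],v=.055)
E
```

```text
0 0 -0.023 0.002 0.053 0.175 0.2; 0 0 -0.046 0.003 0.106 0.35 0.2; 0 0 -0.046 0.003 0.106 0.567 0.2; 0 0 -0.046 0.003 0.106 0.783 0.2; 0 0 -0.046 0.003 0.106 1 0.2
0 0 -0 0 0 0.087 0.2; 0 0 -0 0 0 0.175 0.2; 0 0 -0 0 0 0.175 -1; 0 0 -0 0 0 0.175 -1; 0 0 -0 0 0 0.175 -1; 0 0 -0 0 0 0.175 -1; 0 0 -0 0 0 0.175 -1; 0 0 -0 0 0 0.033 -1; 0 0 -0 0 0 -0.108 -1; 0 0 -0 0 0 -0.25 -1; 0 0 0.002 -0 -0.231 -0.375 -1; 0 0 0.005 -0 -0.463 -0.5 -1
0 0 0.003 -0.008 -0.231 -0.125 -1; 0 0 0.005 -0.015 -0.462 -0.25 -1; 0 0 0.008 -0.023 -0.694 -0.375 -1; 0 0 0.01 -0.031 -0.925 -0.5 -1; 0 0 0.01 -0.031 -0.925 -0.5 -1; 0 0 0.01 -0.031 -0.925 -0.5 -1
end [5.651e-01 5.510e-02 2.500e-01 9.115e+01]
```

Emit:
send_rows --moves "0 0 -0.023 0.002 0.053 0.175 0.2; 0 0 -0.046 0.003 0.106 0.35 0.2; 0 0 -0.046 0.003 0.106 0.567 0.2; 0 0 -0.046 0.003 0.106 0.783 0.2; 0 0 -0.046 0.003 0.106 1 0.2"

```text
time: 7.68
eef_pos: [0.5337, 0.33, 0.0487]
tcp_rot: [-0.056, 0.998, -0.0, 0.0]
contact_force: [0.2, -0.4, -1.3]
opening: 0.599
finger_force: 0.0
```

Emit:
send_rows --moves "0 0 -0 0 0 0.087 0.2; 0 0 -0 0 0 0.175 0.2; 0 0 -0 0 0 0.175 -1; 0 0 -0 0 0 0.175 -1; 0 0 -0 0 0 0.175 -1; 0 0 -0 0 0 0.175 -1; 0 0 -0 0 0 0.175 -1; 0 0 -0 0 0 0.033 -1; 0 0 -0 0 0 -0.108 -1; 0 0 -0 0 0 -0.25 -1; 0 0 0.002 -0 -0.231 -0.375 -1; 0 0 0.005 -0 -0.463 -0.5 -1"

```text
time: 9.18
eef_pos: [0.5438, 0.2378, 0.1512]
tcp_rot: [-0.042, 0.999, -0.0, 0.0]
contact_force: [0.5, 0.7, -0.0]
opening: 0.296
finger_force: 23.4
```

Emit:
send_rows --moves "0 0 0.003 -0.008 -0.231 -0.125 -1; 0 0 0.005 -0.015 -0.462 -0.25 -1; 0 0 0.008 -0.023 -0.694 -0.375 -1; 0 0 0.01 -0.031 -0.925 -0.5 -1; 0 0 0.01 -0.031 -0.925 -0.5 -1; 0 0 0.01 -0.031 -0.925 -0.5 -1"

```text
time: 9.93
eef_pos: [0.565, 0.0548, 0.2497]
tcp_rot: [-0.01, 1.0, 0.0, -0.001]
contact_force: [0.2, -0.7, -0.7]
opening: 0.292
finger_force: 45.8
```

```bash
python3 - <<'E'
from h import *
w=cam('wrist')['image'][:,:,::-1]
cv2.imwrite('pics/w2.png',np.clip(w*1.5,0,255).astype(np.uint8))
s=ctrl.get_state();print(s['eef_pos'],s['opening'],s['finger_force'],s['time'])
E
```

```text
[0.56472241 0.05537567 0.24916116] 0.2911996345979235 45.78982651233673 9.975
```

View pics/w2.png

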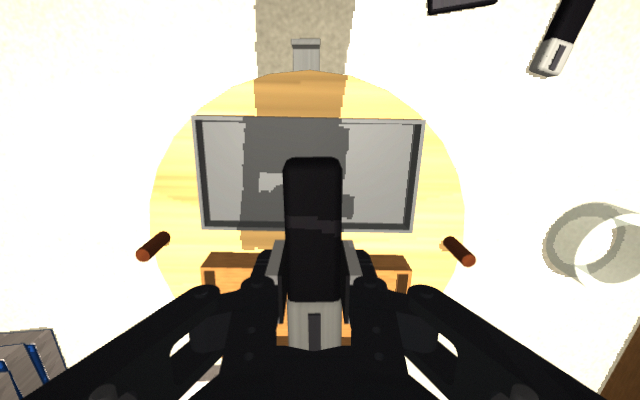

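The held marker runs from (312,157) to (315,348). Tray corners are at (192,116), (425,121), (412,232) and (202,229), so it lines up with the pointer at (306,42).

```bash
python3 - <<'E'
from h import *
c=np.load('cam_wrist.npz')
m=px2w(c,[[192,116],[425,121],[412,232],[202,229]],.06);print(m.round(4),m.mean(0).round(4));
p=px2w(c,[[163,238],[449,242]],.04);print('pegbase',p.round(4),p.mean(0));print('ptr',px2w(c,[[292,40],[320,40]],.03).round(4))
w=px2w(c,[[312,157],[315,348]],.253);print('held',w.round(4),w.mean(0)-ctrl.get_state()['eef_pos'])
E
```

```text
[[ 0.5033 -0.0672  0.06  ]
 [ 0.5036  0.1662  0.06  ]
 [ 0.624   0.1667  0.06  ]
 [ 0.6248 -0.0677  0.06  ]] [0.5639 0.0495 0.06  ]
pegbase [[ 0.6456 -0.1225  0.04  ]
 [ 0.6443  0.2195  0.04  ]] [0.6449116  0.04850421 0.04      ]
ptr [[0.4273 0.0307 0.03  ]
 [0.4267 0.0593 0.03  ]]
held [[0.5116 0.0533 0.253 ]
 [0.6068 0.0566 0.253 ]] [-0.00552245 -0.00043152  0.00383884]
```

```bash
python3 - <<'E'
from plan import *
plan([(.567,.1245,.12,89,-1),(.567,.1245,.057,89,-1,3),(.567,.1245,.057,89,-.24,3),(.567,.1245,.12,89,-.24,2),(.404,.321,.12,75.5,.1),(.404,.321,.05,75.5,.1),(.404,.321,.015,75.5,.1,2),(.404,.321,.015,75.5,-1,5),(.404,.321,.11,75.5,-1,3)],v=.055)
E
```

```text
0 0 0.002 -0.006 0.116 0.217 -1; 0 0 0.004 -0.011 0.231 0.433 -1; 0 0 0.006 -0.017 0.347 0.65 -1; 0 0 0.006 -0.017 0.347 0.755 -1; 0 0 0.006 -0.017 0.347 0.86 -1; 0 0 0.006 -0.017 0.347 0.965 -1; 0 0 0.006 -0.017 0.347 0.965 -0.24; 0 0 0.006 -0.017 0.347 0.965 -0.24; 0 0 0.006 -0.017 0.347 0.965 -0.24; 0 0 0.006 -0.017 0.347 0.808 -0.24; 0 0 0.006 -0.017 0.347 0.65 -0.24; 0 0 0.013 0.143 0.547 0.65 0.1
0 0 0.008 0.174 0.186 0 0.1; 0 0 0.015 0.349 0.372 0 0.1; 0 0 0.023 0.524 0.558 0 0.1; 0 0 0.03 0.699 0.744 0 0.1; 0 0 0.03 0.699 0.744 0.175 0.1; 0 0 0.03 0.699 0.744 0.35 0.1; 0 0 0.03 0.699 0.744 0.437 0.1; 0 0 0.03 0.699 0.744 0.525 0.1; 0 0 0.03 0.699 0.744 0.525 -1; 0 0 0.03 0.699 0.744 0.525 -1; 0 0 0.03 0.699 0.744 0.525 -1; 0 0 0.03 0.699 0.744 0.525 -1
0 0 0 -0 0 -0 -1; 0 0 0 -0 0 -0.158 -1; 0 0 0 -0 0 -0.317 -1; 0 0 0 -0 0 -0.475 -1
end [ 0.4039  0.321   0.11   75.67  ]
```

Emit:
send_rows --moves "0 0 0.002 -0.006 0.116 0.217 -1; 0 0 0.004 -0.011 0.231 0.433 -1; 0 0 0.006 -0.017 0.347 0.65 -1; 0 0 0.006 -0.017 0.347 0.755 -1; 0 0 0.006 -0.017 0.347 0.86 -1; 0 0 0.006 -0.017 0.347 0.965 -1; 0 0 0.006 -0.017 0.347 0.965 -0.24; 0 0 0.006 -0.017 0.347 0.965 -0.24; 0 0 0.006 -0.017 0.347 0.965 -0.24; 0 0 0.006 -0.017 0.347 0.808 -0.24; 0 0 0.006 -0.017 0.347 0.65 -0.24; 0 0 0.013 0.143 0.547 0.65 0.1"

```text
time: 11.48
eef_pos: [0.5389, 0.1626, 0.1251]
tcp_rot: [0.033, 0.999, 0.001, 0.005]
contact_force: [1.1, 0.9, -0.2]
opening: 0.547
finger_force: 0.0
```

Emit:
send_rows --moves "0 0 0.008 0.174 0.186 0 0.1; 0 0 0.015 0.349 0.372 0 0.1; 0 0 0.023 0.524 0.558 0 0.1; 0 0 0.03 0.699 0.744 0 0.1; 0 0 0.03 0.699 0.744 0.175 0.1; 0 0 0.03 0.699 0.744 0.35 0.1; 0 0 0.03 0.699 0.744 0.437 0.1; 0 0 0.03 0.699 0.744 0.525 0.1; 0 0 0.03 0.699 0.744 0.525 -1; 0 0 0.03 0.699 0.744 0.525 -1; 0 0 0.03 0.699 0.744 0.525 -1; 0 0 0.03 0.699 0.744 0.525 -1"

```text
time: 12.98
eef_pos: [0.4047, 0.3207, 0.016]
tcp_rot: [0.125, 0.992, 0.0, 0.001]
contact_force: [-0.6, 0.4, -0.4]
opening: 0.289
finger_force: 42.2
```

Emit:
send_rows --moves "0 0 0 -0 0 -0 -1; 0 0 0 -0 0 -0.158 -1; 0 0 0 -0 0 -0.317 -1; 0 0 0 -0 0 -0.475 -1"

```text
time: 13.48
eef_pos: [0.4041, 0.3204, 0.1113]
tcp_rot: [0.125, 0.992, -0.0, -0.0]
contact_force: [0.7, -0.4, 0.3]
opening: 0.29
finger_force: 42.2
```

```bash
python3 - <<'E'
from plan import *
plan([(.566,.0745,.13,89.5,-1),(.566,.0745,.057,89.5,-1,4),(.566,.0745,.057,89.5,-.24,3),(.566,.0745,.13,89.5,-.24,2),(.52,-.36,.25,88,.2),(.52,-.36,.25,88,.2,2)],v=.055)
E
```

```text
0 0 -0.006 -0.182 -0.166 -0.017 -1; 0 0 -0.013 -0.363 -0.331 -0.033 -1; 0 0 -0.019 -0.545 -0.497 -0.05 -1; 0 0 -0.026 -0.727 -0.662 -0.067 -1; 0 0 -0.032 -0.908 -0.828 -0.083 -1
0 0 -0.006 -0.145 -0.199 -0.017 -1; 0 0 -0.006 -0.145 -0.199 0.074 -1; 0 0 -0.006 -0.145 -0.199 0.165 -1; 0 0 -0.006 -0.145 -0.199 0.257 -1; 0 0 -0.006 -0.145 -0.199 0.348 -1; 0 0 -0.006 -0.145 -0.199 0.348 -0.24; 0 0 -0.006 -0.145 -0.199 0.348 -0.24; 0 0 -0.006 -0.145 -0.199 0.348 -0.24; 0 0 -0.006 -0.145 -0.199 0.165 -0.24; 0 0 -0.006 -0.145 -0.199 -0.017 -0.24; 0 0 -0.006 -0.132 -0.441 -0.084 0.2; 0 0 -0.005 -0.118 -0.683 -0.15 0.2
0 0 -0 0.021 -0.242 -0.067 0.2; 0 0 0 0.043 -0.484 -0.134 0.2; 0 0 0.001 0.064 -0.726 -0.2 0.2; 0 0 0.001 0.085 -0.968 -0.267 0.2
0 0 0.001 0.02 -0.241 -0.067 0.2; 0 0 0.001 0.04 -0.483 -0.133 0.2; 0 0 0.002 0.059 -0.725 -0.2 0.2; 0 0 0.002 0.059 -0.725 -0.2 0.2; 0 0 0.002 0.059 -0.725 -0.2 0.2
end [ 0.5201 -0.3599  0.25   87.91  ]
```

Emit:
send_rows --moves "0 0 -0.006 -0.182 -0.166 -0.017 -1; 0 0 -0.013 -0.363 -0.331 -0.033 -1; 0 0 -0.019 -0.545 -0.497 -0.05 -1; 0 0 -0.026 -0.727 -0.662 -0.067 -1; 0 0 -0.032 -0.908 -0.828 -0.083 -1"

```text
time: 14.1
eef_pos: [0.5399, 0.1137, 0.1272]
tcp_rot: [0.024, 1.0, 0.0, 0.0]
contact_force: [0.1, 0.7, -0.5]
opening: 0.291
finger_force: 42.3
```

Emit:
send_rows --moves "0 0 -0.006 -0.145 -0.199 -0.017 -1; 0 0 -0.006 -0.145 -0.199 0.074 -1; 0 0 -0.006 -0.145 -0.199 0.165 -1; 0 0 -0.006 -0.145 -0.199 0.257 -1; 0 0 -0.006 -0.145 -0.199 0.348 -1; 0 0 -0.006 -0.145 -0.199 0.348 -0.24; 0 0 -0.006 -0.145 -0.199 0.348 -0.24; 0 0 -0.006 -0.145 -0.199 0.348 -0.24; 0 0 -0.006 -0.145 -0.199 0.165 -0.24; 0 0 -0.006 -0.145 -0.199 -0.017 -0.24; 0 0 -0.006 -0.132 -0.441 -0.084 0.2; 0 0 -0.005 -0.118 -0.683 -0.15 0.2"

```text
time: 15.6
eef_pos: [0.5565, -0.0232, 0.1587]
tcp_rot: [0.008, 1.0, -0.0, 0.001]
contact_force: [0.2, -1.0, -0.1]
opening: 0.597
finger_force: 0.0
```

Emit:
send_rows --moves "0 0 -0 0.021 -0.242 -0.067 0.2; 0 0 0 0.043 -0.484 -0.134 0.2; 0 0 0.001 0.064 -0.726 -0.2 0.2; 0 0 0.001 0.085 -0.968 -0.267 0.2"

```text
time: 16.1
eef_pos: [0.5355, -0.2173, 0.2116]
tcp_rot: [0.012, 1.0, -0.0, 0.001]
contact_force: [0.2, 0.2, 0.4]
opening: 0.601
finger_force: 0.0
```

Emit:
send_rows --moves "0 0 0.001 0.02 -0.241 -0.067 0.2; 0 0 0.001 0.04 -0.483 -0.133 0.2; 0 0 0.002 0.059 -0.725 -0.2 0.2; 0 0 0.002 0.059 -0.725 -0.2 0.2; 0 0 0.002 0.059 -0.725 -0.2 0.2"

```text
time: 16.73
eef_pos: [0.5203, -0.3599, 0.2502]
tcp_rot: [0.018, 1.0, 0.0, -0.0]
contact_force: [0.3, 0.4, -0.4]
opening: 0.604
finger_force: 0.0
```

```bash
python3 - <<'E'
from h import *
w=cam('wrist')['image'][:,:,::-1];c=cam('scene');s=cv2.resize(c['image'][150:270,240:430,::-1],None,fx=1.65,fy=1.65)
o=np.zeros((600,640,3),np.uint8);o[:400]=w;o[400:400+s.shape[0],:s.shape[1]]=s[:200]
cv2.imwrite('pics/w3.png',np.clip(o*1.5,0,255).astype(np.uint8))
s=ctrl.get_state();print(s['eef_pos'],s['tcp_rot'])
E
```

```text
[ 0.52050102 -0.35896826  0.24974118] [ 1.75603997e-02  9.99845564e-01  5.62706508e-04 -4.05645635e-04]
```

View pics/w3.png

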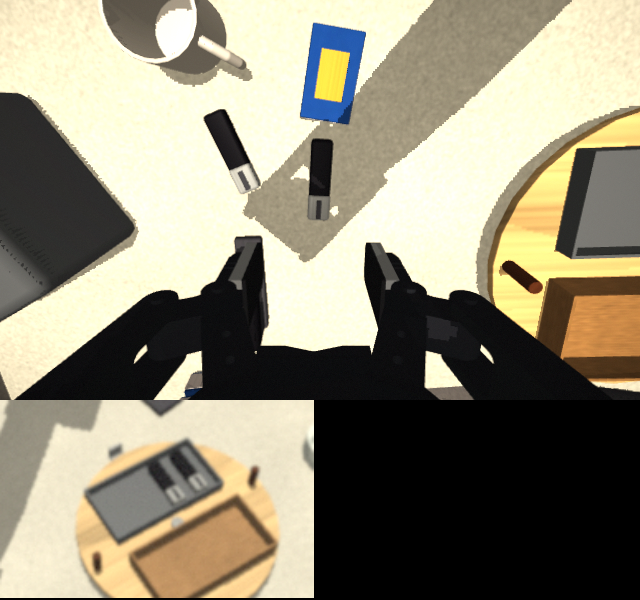

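Both markers lie in the tray. The wrist view shows marker E from (321,140) to (317,219), marker F from (214,113) to (250,190), and the book's corners at (313,24), (365,33), (350,124) and (301,117).

```bash
python3 - <<'E'
from h import *
from plan import *
c=np.load('cam_wrist.npz');M={}
for n,q in dict(E=[[321,140],[317,219]],F=[[214,113],[250,190]]).items():
    w=px2w(c,q,.015);d=w[1]-w[0];M[n]=(*w.mean(0)[:2],np.degrees(np.arctan2(d[1],d[0])));print(n,np.round(M[n],4),np.linalg.norm(d).round(3))
k=px2w(c,[[313,24],[365,33],[350,124],[301,117]],.024);d=k[3]-k[0];print('book',k.round(3).tolist(),k.mean(0).round(4),np.degrees(np.arctan2(d[1],d[0])))
x,y,a=M['E'];f=a+90
plan([(x,y,.12,f,.1),(x,y,.05,f,.1),(x,y,.015,f,.1,2),(x,y,.015,f,-1,5),(x,y,.14,f,-1,3),(.566,.0245,.14,90,-1),(.566,.0245,.057,90,-1,4),(.566,.0245,.057,90,-.24,3),(.566,.0245,.13,90,-.24,2)],v=.055)
print()
x,y,a=M['F'];f=a+90
plan([(x,y,.13,f,.1),(x,y,.05,f,.1),(x,y,.015,f,.1,2),(x,y,.015,f,-1,5),(x,y,.14,f,-1,3),(.566,-.0255,.14,90,-1),(.566,-.0255,.057,90,-1,4),(.566,-.0255,.057,90,-.24,3),(.566,-.0255,.13,90,-.24,2),(.585,.05,.28,90,-.24),(.585,.05,.28,90,-.24,2)],v=.055)
E
```

```text
E [ 0.5342 -0.3532 -4.6317] 0.099
F [ 0.4963 -0.4541 19.2111] 0.097
book [[0.366, -0.354, 0.024], [0.377, -0.301, 0.024], [0.468, -0.316, 0.024], [0.458, -0.371, 0.024]] [ 0.4172 -0.3356  0.024 ] -10.417243511823616
0 0 0.002 -0.023 0.012 0.217 0.1; 0 0 0.005 -0.046 0.024 0.433 0.1; 0 0 0.007 -0.069 0.036 0.65 0.1; 0 0 0.007 -0.069 0.036 0.825 0.1; 0 0 0.007 -0.069 0.036 1 0.1
0 0 0 -0 0 0.087 0.1; 0 0 0 -0 0 0.175 0.1; 0 0 0 -0 0 0.175 -1; 0 0 0 -0 0 0.175 -1; 0 0 0 -0 0 0.175 -1; 0 0 0 -0 0 0.175 -1; 0 0 0 -0 0 0.175 -1; 0 0 0 -0 0 -0.033 -1; 0 0 0 -0 0 -0.242 -1; 0 0 0 -0 0 -0.45 -1; 0 0 -0.002 -0.001 0.271 -0.45 -1; 0 0 -0.004 -0.002 0.542 -0.45 -1
0 0 -0.001 -0.008 0.27 0 -1; 0 0 -0.003 -0.016 0.541 0 -1; 0 0 -0.005 -0.023 0.812 0 -1
0 0 -0.002 -0.017 0.27 0 -1; 0 0 -0.004 -0.033 0.54 0 -1; 0 0 -0.004 -0.033 0.54 0.104 -1; 0 0 -0.004 -0.033 0.54 0.208 -1; 0 0 -0.004 -0.033 0.54 0.311 -1; 0 0 -0.004 -0.033 0.54 0.415 -1; 0 0 -0.004 -0.033 0.54 0.415 -0.24; 0 0 -0.004 -0.033 0.54 0.415 -0.24; 0 0 -0.004 -0.033 0.54 0.415 -0.24; 0 0 -0.004 -0.033 0.54 0.233 -0.24; 0 0 -0.004 -0.033
[... 826 characters left out ...]
27 -0.516 0.955 -0.625 -1
0 0 0.006 -0.087 0.257 0 -1; 0 0 0.013 -0.174 0.514 0 -1; 0 0 0.02 -0.261 0.771 0 -1
0 0 0.006 -0.054 0.266 0 -1; 0 0 0.006 -0.054 0.266 0.104 -1; 0 0 0.006 -0.054 0.266 0.208 -1; 0 0 0.006 -0.054 0.266 0.311 -1; 0 0 0.006 -0.054 0.266 0.415 -1; 0 0 0.006 -0.054 0.266 0.415 -0.24; 0 0 0.006 -0.054 0.266 0.415 -0.24; 0 0 0.006 -0.054 0.266 0.415 -0.24; 0 0 0.006 -0.054 0.266 0.233 -0.24; 0 0 0.006 -0.054 0.266 0.05 -0.24; 0 0 0.006 -0.081 0.359 -0.137 -0.24; 0 0 0.006 -0.109 0.453 -0.325 -0.24
0 0 0 -0.024 0.094 -0.188 -0.24; 0 0 0 -0.047 0.189 -0.375 -0.24; 0 0 0 -0.047 0.189 -0.375 -0.24; 0 0 0 -0.047 0.189 -0.375 -0.24
end [5.849e-01 5.010e-02 2.800e-01 9.007e+01]
```

Emit:
send_rows --moves "0 0 0.002 -0.023 0.012 0.217 0.1; 0 0 0.005 -0.046 0.024 0.433 0.1; 0 0 0.007 -0.069 0.036 0.65 0.1; 0 0 0.007 -0.069 0.036 0.825 0.1; 0 0 0.007 -0.069 0.036 1 0.1"

```text
time: 17.45
eef_pos: [0.5348, -0.3518, 0.0488]
tcp_rot: [0.039, 0.999, 0.0, -0.0]
contact_force: [-0.1, -0.4, 0.4]
opening: 0.554
finger_force: 0.0
```

Emit:
send_rows --moves "0 0 0 -0 0 0.087 0.1; 0 0 0 -0 0 0.175 0.1; 0 0 0 -0 0 0.175 -1; 0 0 0 -0 0 0.175 -1; 0 0 0 -0 0 0.175 -1; 0 0 0 -0 0 0.175 -1; 0 0 0 -0 0 0.175 -1; 0 0 0 -0 0 -0.033 -1; 0 0 0 -0 0 -0.242 -1; 0 0 0 -0 0 -0.45 -1; 0 0 -0.002 -0.001 0.271 -0.45 -1; 0 0 -0.004 -0.002 0.542 -0.45 -1"

```text
time: 18.95
eef_pos: [0.544, -0.2453, 0.1416]
tcp_rot: [0.028, 1.0, -0.001, 0.001]
contact_force: [0.6, 0.4, -0.5]
opening: 0.294
finger_force: 42.7
```

Emit:
send_rows --moves "0 0 -0.001 -0.008 0.27 0 -1; 0 0 -0.003 -0.016 0.541 0 -1; 0 0 -0.005 -0.023 0.812 0 -1"

```text
time: 19.32
eef_pos: [0.5572, -0.0821, 0.1406]
tcp_rot: [0.012, 1.0, -0.0, 0.0]
contact_force: [0.5, 0.5, -0.4]
opening: 0.292
finger_force: 42.7
```

Emit:
send_rows --moves "0 0 -0.002 -0.017 0.27 0 -1; 0 0 -0.004 -0.033 0.54 0 -1; 0 0 -0.004 -0.033 0.54 0.104 -1; 0 0 -0.004 -0.033 0.54 0.208 -1; 0 0 -0.004 -0.033 0.54 0.311 -1; 0 0 -0.004 -0.033 0.54 0.415 -1; 0 0 -0.004 -0.033 0.54 0.415 -0.24; 0 0 -0.004 -0.033 0.54 0.415 -0.24; 0 0 -0.004 -0.033 0.54 0.415 -0.24; 0 0 -0.004 -0.033 0.54 0.233 -0.24; 0 0 -0.004 -0.033 0.54 0.05 -0.24"

```text
time: 20.7
eef_pos: [0.5664, 0.024, 0.1317]
tcp_rot: [-0.001, 1.0, -0.0, 0.0]
contact_force: [-0.3, -0.4, -0.2]
opening: 0.38
finger_force: 0.0
```

Emit:
send_rows --moves "0 0 -0.006 0.039 -0.266 0 0.1; 0 0 -0.012 0.078 -0.532 0 0.1; 0 0 -0.018 0.117 -0.798 0 0.1"

```text
time: 21.08
eef_pos: [0.5435, -0.1372, 0.1319]
tcp_rot: [-0.058, 0.998, -0.001, 0.001]
contact_force: [0.8, 0.4, -0.1]
opening: 0.552
finger_force: 0.0
```

Emit:
send_rows --moves "0 0 -0.006 0.069 -0.259 0 0.1; 0 0 -0.012 0.138 -0.519 0 0.1; 0 0 -0.017 0.206 -0.779 0 0.1"

```text
time: 21.45
eef_pos: [0.52, -0.2972, 0.1317]
tcp_rot: [-0.111, 0.994, -0.001, 0.001]
contact_force: [0.3, 0.5, -0.3]
opening: 0.551
finger_force: 0.0
```

Emit:
send_rows --moves "0 0 -0.006 0.097 -0.251 0 0.1; 0 0 -0.012 0.193 -0.502 0 0.1; 0 0 -0.018 0.289 -0.752 0 0.1; 0 0 -0.018 0.289 -0.752 0.2 0.1; 0 0 -0.018 0.289 -0.752 0.4 0.1; 0 0 -0.018 0.289 -0.752 0.488 0.1; 0 0 -0.018 0.289 -0.752 0.575 0.1; 0 0 -0.018 0.289 -0.752 0.575 -1; 0 0 -0.018 0.289 -0.752 0.575 -1; 0 0 -0.018 0.289 -0.752 0.575 -1; 0 0 -0.018 0.289 -0.752 0.575 -1; 0 0 -0.018 0.289 -0.752 0.575 -1"

```text
time: 22.95
eef_pos: [0.4968, -0.4547, 0.0158]
tcp_rot: [-0.166, 0.986, -0.0, 0.0]
contact_force: [0.8, 0.6, -0.4]
opening: 0.292
finger_force: 42.5
```

Emit:
send_rows --moves "0 0 -0 -0 -0 -0.208 -1; 0 0 -0 -0 -0 -0.417 -1; 0 0 -0 -0 -0 -0.625 -1; 0 0 0.007 -0.129 0.238 -0.625 -1; 0 0 0.013 -0.258 0.477 -0.625 -1; 0 0 0.02 -0.387 0.716 -0.625 -1; 0 0 0.027 -0.516 0.955 -0.625 -1"

```text
time: 23.82
eef_pos: [0.5315, -0.2386, 0.1406]
tcp_rot: [-0.081, 0.997, -0.0, 0.0]
contact_force: [0.4, -0.2, 0.0]
opening: 0.295
finger_force: 42.7
```

Emit:
send_rows --moves "0 0 0.006 -0.087 0.257 0 -1; 0 0 0.013 -0.174 0.514 0 -1; 0 0 0.02 -0.261 0.771 0 -1"

```text
time: 24.2
eef_pos: [0.5578, -0.0779, 0.1407]
tcp_rot: [-0.019, 1.0, -0.0, 0.0]
contact_force: [1.1, -0.0, -0.5]
opening: 0.296
finger_force: 42.7
```

Emit:
send_rows --moves "0 0 0.006 -0.054 0.266 0 -1; 0 0 0.006 -0.054 0.266 0.104 -1; 0 0 0.006 -0.054 0.266 0.208 -1; 0 0 0.006 -0.054 0.266 0.311 -1; 0 0 0.006 -0.054 0.266 0.415 -1; 0 0 0.006 -0.054 0.266 0.415 -0.24; 0 0 0.006 -0.054 0.266 0.415 -0.24; 0 0 0.006 -0.054 0.266 0.415 -0.24; 0 0 0.006 -0.054 0.266 0.233 -0.24; 0 0 0.006 -0.054 0.266 0.05 -0.24; 0 0 0.006 -0.081 0.359 -0.137 -0.24; 0 0 0.006 -0.109 0.453 -0.325 -0.24"

```text
time: 25.7
eef_pos: [0.5762, 0.012, 0.2077]
tcp_rot: [-0.0, 1.0, -0.0, 0.001]
contact_force: [0.1, -0.1, -0.9]
opening: 0.377
finger_force: 0.0
```

Emit:
send_rows --moves "0 0 0 -0.024 0.094 -0.188 -0.24; 0 0 0 -0.047 0.189 -0.375 -0.24; 0 0 0 -0.047 0.189 -0.375 -0.24; 0 0 0 -0.047 0.189 -0.375 -0.24"

```text
time: 26.2
eef_pos: [0.5849, 0.0495, 0.2801]
tcp_rot: [-0.001, 1.0, -0.0, -0.0]
contact_force: [-0.5, -0.2, 0.1]
opening: 0.384
finger_force: 0.0
```

```bash
python3 - <<'E'
from h import *
w=cam('wrist')['image'][:,:,::-1];c=cam('scene');s=cv2.resize(c['image'][150:270,190:430,::-1],None,fx=1.65,fy=1.65)
o=np.zeros((600,640,3),np.uint8);o[:400]=w;o[400:400+s.shape[0],:s.shape[1]]=s[:200]
cv2.imwrite('pics/w4.png',np.clip(o*1.5,0,255).astype(np.uint8))
s=ctrl.get_state();print(s['eef_pos'],s['time'])
E
```

```text
[0.58438974 0.04924561 0.27853258] 26.3
```

View pics/w4.png

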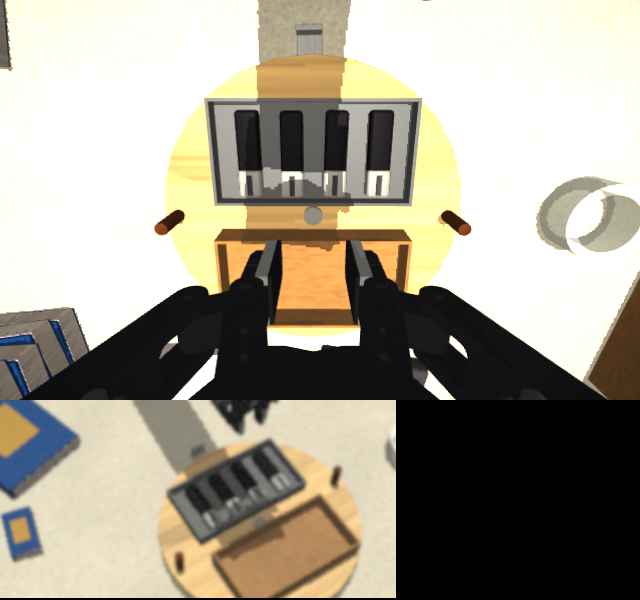

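All four markers lie in the tray, with cap-to-tip spans near (247,150), (291,150), (337,150) and (380,150). The pegs are at (170,222) and (455,222). Next I turn the carousel half round, pushing peg_b.

```bash
python3 - <<'E'
from plan import *
c=np.array([.645,.0485]);f=lambda th:c+.172*np.array([np.cos(np.radians(th)),np.sin(np.radians(th))])
P=lambda th,z,g,*n:(*f(th),z,min(th+270,135),g,*n)
plan([P(-89.8,.15,.2),P(-89.8,.064,.2),P(-89.8,.064,-.5,3)]+[P(t,.064,-.5) for t in np.linspace(-89.8,-262,26)[1:]]+[P(-266,.064,-.5),P(-268.5,.064,-.5),P(-270,.064,-.5),P(-270,.064,-.5,2)],v=.055)
E
```

```text
0 0 -0.025 -0.06 -0.174 0.13 0.2; 0 0 -0.05 -0.121 -0.347 0.26 0.2; 0 0 -0.075 -0.181 -0.521 0.39 0.2; 0 0 -0.1 -0.242 -0.695 0.52 0.2; 0 0 -0.125 -0.302 -0.868 0.65 0.2; 0 0 -0.125 -0.302 -0.868 0.865 0.2
0 0 0 -0 -0.001 0.215 0.2; 0 0 0 -0 -0.001 0.215 -0.5; 0 0 0 -0 -0.001 0.215 -0.5; 0 0 0 -0 -0.001 0.215 -0.5; 0 0 0 0.069 0.077 0.215 -0.5; 0 0 0 0.128 0.162 0.215 -0.5; 0 0 0 0.176 0.253 0.215 -0.5; 0 0 0 0.213 0.349 0.215 -0.5; 0 0 0 0.238 0.449 0.215 -0.5; 0 0 0 0.251 0.552 0.215 -0.5; 0 0 0.009 0.252 0.655 0.215 -0.5; 0 0 0.028 0.24 0.758 0.215 -0.5
0 0 0.019 -0.006 0.103 0 -0.5; 0 0 0.038 -0.024 0.205 0 -0.5; 0 0 0.057 -0.055 0.303 0 -0.5; 0 0 0.076 -0.097 0.398 0 -0.5; 0 0 0.095 -0.15 0.487 0 -0.5; 0 0 0.115 -0.213 0.568 0 -0.5; 0 0 0.134 -0.286 0.642 0 -0.5; 0 0 0.153 -0.366 0.706 0 -0.5; 0 0 0.172 -0.454 0.76 0 -0.5; 0 0 0.191 -0.548 0.803 0 -0.5; 0 0 0.21 -0.647 0.835 0 -0.5; 0 0 0.229 -0.748 0.854 0 -0.5
0 0 0.019 -0.006 0.103 0 -0.5; 0 0 0.039 -0.025 0.205 0 -0.5; 0 0 0.058 -0.056 0.304 0 -0.5; 0 0 0.077 -0.098 0.398 0 -0.5; 0 0 0.096 -0.151 0.486 0 -0.5; 0 0 0.107 -0.187 0.535 0 -0.5; 0 0 0.114 -0.211 0.563 0 -0.5; 0 0 0.118 -0.226 0.58 0 -0.5; 0 0 0.118 -0.226 0.58 0 -0.5; 0 0 0.118 -0.226 0.58 0 -0.5
end [0.6449 0.2205 0.064  0.07  ]
```

Emit:
send_rows --moves "0 0 -0.025 -0.06 -0.174 0.13 0.2; 0 0 -0.05 -0.121 -0.347 0.26 0.2; 0 0 -0.075 -0.181 -0.521 0.39 0.2; 0 0 -0.1 -0.242 -0.695 0.52 0.2; 0 0 -0.125 -0.302 -0.868 0.65 0.2; 0 0 -0.125 -0.302 -0.868 0.865 0.2"

```text
time: 27.05
eef_pos: [0.6467, -0.1275, 0.1065]
tcp_rot: [-0.382, 0.924, -0.001, 0.001]
contact_force: [-0.6, -0.0, -0.3]
opening: 0.6
finger_force: 0.0
```

Emit:
send_rows --moves "0 0 0 -0 -0.001 0.215 0.2; 0 0 0 -0 -0.001 0.215 -0.5; 0 0 0 -0 -0.001 0.215 -0.5; 0 0 0 -0 -0.001 0.215 -0.5; 0 0 0 0.069 0.077 0.215 -0.5; 0 0 0 0.128 0.162 0.215 -0.5; 0 0 0 0.176 0.253 0.215 -0.5; 0 0 0 0.213 0.349 0.215 -0.5; 0 0 0 0.238 0.449 0.215 -0.5; 0 0 0 0.251 0.552 0.215 -0.5; 0 0 0.009 0.252 0.655 0.215 -0.5; 0 0 0.028 0.24 0.758 0.215 -0.5"

```text
time: 28.55
eef_pos: [0.5065, -0.0519, 0.0673]
tcp_rot: [-0.299, 0.954, -0.003, 0.003]
contact_force: [1.3, -2.4, 1.0]
opening: 0.246
finger_force: 1.3
```

Emit:
send_rows --moves "0 0 0.019 -0.006 0.103 0 -0.5; 0 0 0.038 -0.024 0.205 0 -0.5; 0 0 0.057 -0.055 0.303 0 -0.5; 0 0 0.076 -0.097 0.398 0 -0.5; 0 0 0.095 -0.15 0.487 0 -0.5; 0 0 0.115 -0.213 0.568 0 -0.5; 0 0 0.134 -0.286 0.642 0 -0.5; 0 0 0.153 -0.366 0.706 0 -0.5; 0 0 0.172 -0.454 0.76 0 -0.5; 0 0 0.191 -0.548 0.803 0 -0.5; 0 0 0.21 -0.647 0.835 0 -0.5; 0 0 0.229 -0.748 0.854 0 -0.5"

```text
time: 30.05
eef_pos: [0.5307, 0.1752, 0.0667]
tcp_rot: [0.403, 0.915, 0.0, 0.002]
contact_force: [-1.7, -3.7, 0.9]
opening: 0.253
finger_force: 1.3
```

Emit:
send_rows --moves "0 0 0.019 -0.006 0.103 0 -0.5; 0 0 0.039 -0.025 0.205 0 -0.5; 0 0 0.058 -0.056 0.304 0 -0.5; 0 0 0.077 -0.098 0.398 0 -0.5; 0 0 0.096 -0.151 0.486 0 -0.5; 0 0 0.107 -0.187 0.535 0 -0.5; 0 0 0.114 -0.211 0.563 0 -0.5; 0 0 0.118 -0.226 0.58 0 -0.5; 0 0 0.118 -0.226 0.58 0 -0.5; 0 0 0.118 -0.226 0.58 0 -0.5"

```text
time: 31.3
eef_pos: [0.6456, 0.2202, 0.0649]
tcp_rot: [0.706, 0.708, 0.001, 0.0]
contact_force: [0.2, 0.1, 0.1]
opening: 0.245
finger_force: 0.0
```

```bash
python3 - <<'E'
from plan import *
# release, rise, go over the book for a near look on the way (overhead of tray first)
plan([(.645,.2205,.064,0.07,.2,3),(.645,.2205,.2,0.07,.2),(.585,.05,.28,60,.2),(.46,-.32,.25,79.6,.8),(.46,-.32,.25,79.6,.8,2)],v=.055)
E
```

```text
0 0 0 -0 0 0 0.2; 0 0 0 -0 0 0 0.2; 0 0 0 -0 0 0 0.2; 0 0 0 -0 0 -0.227 0.2; 0 0 0 -0 0 -0.453 0.2; 0 0 0 -0 0 -0.68 0.2; 0 0 -0.024 -0.122 -0.043 -0.737 0.2; 0 0 -0.048 -0.244 -0.086 -0.794 0.2; 0 0 -0.071 -0.365 -0.129 -0.851 0.2; 0 0 -0.095 -0.487 -0.172 -0.909 0.2; 0 0 -0.119 -0.609 -0.215 -0.966 0.2
0 0 -0.024 -0.06 -0.114 -0.057 0.2; 0 0 -0.047 -0.12 -0.228 -0.114 0.2; 0 0 -0.054 -0.236 -0.443 -0.095 0.8; 0 0 -0.061 -0.352 -0.658 -0.077 0.8; 0 0 -0.068 -0.469 -0.872 -0.058 0.8
0 0 -0.007 -0.016 -0.244 0.019 0.8; 0 0 -0.013 -0.033 -0.487 0.038 0.8; 0 0 -0.02 -0.05 -0.731 0.056 0.8; 0 0 -0.027 -0.067 -0.974 0.075 0.8
0 0 -0.007 0.025 -0.243 0.019 0.8; 0 0 -0.007 0.025 -0.243 0.019 0.8; 0 0 -0.007 0.025 -0.243 0.019 0.8
end [ 0.46 -0.32  0.25 79.63]
```

Emit:
send_rows --moves "0 0 0 -0 0 0 0.2; 0 0 0 -0 0 0 0.2; 0 0 0 -0 0 0 0.2; 0 0 0 -0 0 -0.227 0.2; 0 0 0 -0 0 -0.453 0.2; 0 0 0 -0 0 -0.68 0.2; 0 0 -0.024 -0.122 -0.043 -0.737 0.2; 0 0 -0.048 -0.244 -0.086 -0.794 0.2; 0 0 -0.071 -0.365 -0.129 -0.851 0.2; 0 0 -0.095 -0.487 -0.172 -0.909 0.2; 0 0 -0.119 -0.609 -0.215 -0.966 0.2"

```text
time: 32.67
eef_pos: [0.6021, 0.0974, 0.2579]
tcp_rot: [0.397, 0.918, 0.0, 0.0]
contact_force: [0.2, -0.1, 0.3]
opening: 0.596
finger_force: 0.0
```

Emit:
send_rows --moves "0 0 -0.024 -0.06 -0.114 -0.057 0.2; 0 0 -0.047 -0.12 -0.228 -0.114 0.2; 0 0 -0.054 -0.236 -0.443 -0.095 0.8; 0 0 -0.061 -0.352 -0.658 -0.077 0.8; 0 0 -0.068 -0.469 -0.872 -0.058 0.8"

```text
time: 33.3
eef_pos: [0.5379, -0.0905, 0.2692]
tcp_rot: [0.195, 0.981, -0.0, 0.0]
contact_force: [1.6, -0.8, 0.4]
opening: 0.904
finger_force: 0.0
```

Emit:
send_rows --moves "0 0 -0.007 -0.016 -0.244 0.019 0.8; 0 0 -0.013 -0.033 -0.487 0.038 0.8; 0 0 -0.02 -0.05 -0.731 0.056 0.8; 0 0 -0.027 -0.067 -0.974 0.075 0.8"

```text
time: 33.8
eef_pos: [0.4754, -0.2757, 0.2542]
tcp_rot: [0.112, 0.994, -0.0, 0.0]
contact_force: [0.4, 0.7, 0.1]
opening: 0.899
finger_force: 0.0
```

Emit:
send_rows --moves "0 0 -0.007 0.025 -0.243 0.019 0.8; 0 0 -0.007 0.025 -0.243 0.019 0.8; 0 0 -0.007 0.025 -0.243 0.019 0.8"

```text
time: 34.17
eef_pos: [0.4604, -0.3202, 0.2502]
tcp_rot: [0.091, 0.996, 0.0, 0.0]
contact_force: [1.0, 0.3, 0.1]
opening: 0.9
finger_force: 0.0
```

```bash
python3 - <<'E'
from h import *
w=cam('wrist')['image'][:,:,::-1];c=cam('scene');s=cv2.resize(c['image'][150:270,190:430,::-1],None,fx=1.65,fy=1.65)
o=np.zeros((600,640,3),np.uint8);o[:400]=w;o[400:400+s.shape[0],:s.shape[1]]=s[:200]
cv2.imwrite('pics/w5.png',np.clip(o*1.5,0,255).astype(np.uint8))
s=ctrl.get_state();print(s['eef_pos'],s['time'])
E
```

```text
[ 0.46081876 -0.31944361  0.25044313] 34.275
```

View pics/w5.png

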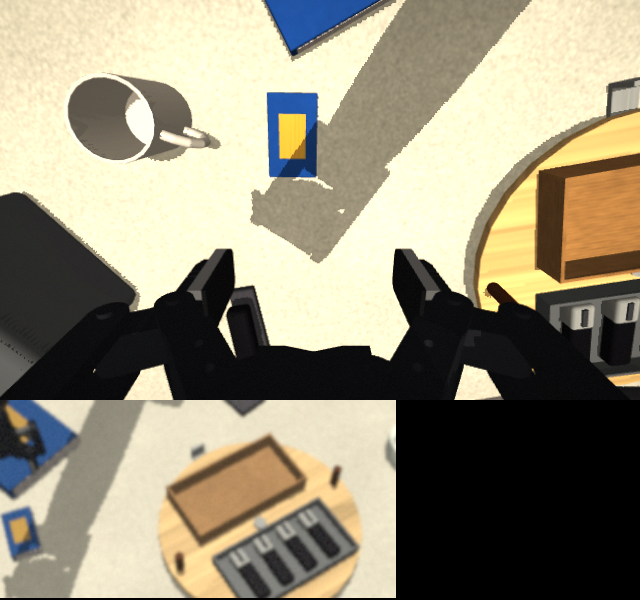

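```bash
python3 - <<'E'
from h import *
from plan import *
c=np.load('cam_wrist.npz')
k=px2w(c,[[267,93],[318,94],[317,177],[268,176]],.024);d=k[3]+k[2]-k[0]-k[1];a=np.degrees(np.arctan2(d[1],d[0]));x,y,_=k.mean(0);print('book',x,y,a,np.linalg.norm(d)/2,np.linalg.norm(k[1]-k[0]))
f=a+90
plan([(x,y,.10,f,.8),(x,y,.05,f,.8),(x,y,.014,f,.8,2),(x,y,.014,f,-1,5),(x,y,.16,f,-1,4)],v=.055)
print()
plan([(.564,.0485,.16,90,-1),(.564,.0485,.12,90,-1,2),(.564,.0485,.12,90,-1,2)],v=.05)
E
```

```text
book 0.4164492426213716 -0.3357508815631335 -11.555736316899635 0.09266201728796479 0.05570774237177852
0 0 0.001 0.067 -0.039 0.25 0.8; 0 0 0.002 0.133 -0.078 0.5 0.8; 0 0 0.003 0.2 -0.117 0.75 0.8; 0 0 0.003 0.2 -0.117 1 0.8
0 0 0 -0 0 0.09 0.8; 0 0 0 -0 0 0.18 0.8; 0 0 0 -0 0 0.18 -1; 0 0 0 -0 0 0.18 -1; 0 0 0 -0 0 0.18 -1; 0 0 0 -0 0 0.18 -1; 0 0 0 -0 0 0.18 -1; 0 0 0 -0 0 -0.003 -1; 0 0 0 -0 0 -0.185 -1; 0 0 0 -0 0 -0.368 -1; 0 0 0 -0 0 -0.55 -1
end [ 0.4164 -0.3358  0.16   78.55  ]

0 0 -0.004 -0.038 0.226 0 -1; 0 0 -0.007 -0.076 0.451 0 -1; 0 0 -0.011 -0.114 0.677 0 -1; 0 0 -0.014 -0.152 0.902 0 -1
0 0 -0.004 -0.058 0.222 -0 -1; 0 0 -0.007 -0.115 0.443 -0 -1; 0 0 -0.011 -0.173 0.664 -0 -1; 0 0 -0.014 -0.23 0.886 -0 -1
0 0 -0.004 -0.077 0.215 -0 -1; 0 0 -0.004 -0.077 0.215 0.1 -1; 0 0 -0.004 -0.077 0.215 0.2 -1; 0 0 -0.004 -0.077 0.215 0.2 -1; 0 0 -0.004 -0.077 0.215 0.2 -1
end [5.639e-01 4.850e-02 1.200e-01 9.007e+01]
```

The book tray faces the pointer and the markers are undisturbed. The book's corners are at (267,93), (318,94), (317,177) and (268,176).

Emit:
send_rows --moves "0 0 0.001 0.067 -0.039 0.25 0.8; 0 0 0.002 0.133 -0.078 0.5 0.8; 0 0 0.003 0.2 -0.117 0.75 0.8; 0 0 0.003 0.2 -0.117 1 0.8" --newtons 60

```text
time: 34.78
eef_pos: [0.417, -0.3355, 0.0494]
tcp_rot: [0.099, 0.995, -0.0, 0.0]
contact_force: [-0.5, -0.8, 0.9]
opening: 0.9
finger_force: 0.0
```

Emit:
send_rows --moves "0 0 0 -0 0 0.09 0.8; 0 0 0 -0 0 0.18 0.8; 0 0 0 -0 0 0.18 -1; 0 0 0 -0 0 0.18 -1; 0 0 0 -0 0 0.18 -1; 0 0 0 -0 0 0.18 -1; 0 0 0 -0 0 0.18 -1; 0 0 0 -0 0 -0.003 -1; 0 0 0 -0 0 -0.185 -1; 0 0 0 -0 0 -0.368 -1; 0 0 0 -0 0 -0.55 -1"

```text
time: 36.15
eef_pos: [0.4164, -0.3359, 0.1609]
tcp_rot: [0.1, 0.995, 0.0, -0.0]
contact_force: [0.8, 0.4, -1.1]
opening: 0.642
finger_force: 66.0
```

Emit:
send_rows --moves "0 0 -0.004 -0.038 0.226 0 -1; 0 0 -0.007 -0.076 0.451 0 -1; 0 0 -0.011 -0.114 0.677 0 -1; 0 0 -0.014 -0.152 0.902 0 -1"

```text
time: 36.65
eef_pos: [0.4823, -0.164, 0.1598]
tcp_rot: [0.056, 0.998, 0.0, -0.0]
contact_force: [0.2, 0.1, -1.2]
opening: 0.643
finger_force: 66.0
```

Emit:
send_rows --moves "0 0 -0.004 -0.058 0.222 -0 -1; 0 0 -0.007 -0.115 0.443 -0 -1; 0 0 -0.011 -0.173 0.664 -0 -1; 0 0 -0.014 -0.23 0.886 -0 -1"

```text
time: 37.15
eef_pos: [0.5478, 0.0069, 0.1597]
tcp_rot: [0.012, 1.0, -0.0, -0.0]
contact_force: [0.3, -0.0, -0.9]
opening: 0.64
finger_force: 66.0
```

Emit:
send_rows --moves "0 0 -0.004 -0.077 0.215 -0 -1; 0 0 -0.004 -0.077 0.215 0.1 -1; 0 0 -0.004 -0.077 0.215 0.2 -1; 0 0 -0.004 -0.077 0.215 0.2 -1; 0 0 -0.004 -0.077 0.215 0.2 -1"

```text
time: 37.78
eef_pos: [0.5641, 0.047, 0.12]
tcp_rot: [0.0, 1.0, -0.0, -0.0]
contact_force: [-0.1, 0.2, -1.1]
opening: 0.647
finger_force: 66.0
```

```bash
python3 - <<'E'
from h import *
w=cam('wrist')['image'][:,:,::-1]
cv2.imwrite('pics/w6.png',np.clip(w*1.5,0,255).astype(np.uint8))
E
```

```text
(no output)
```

View pics/w6.png

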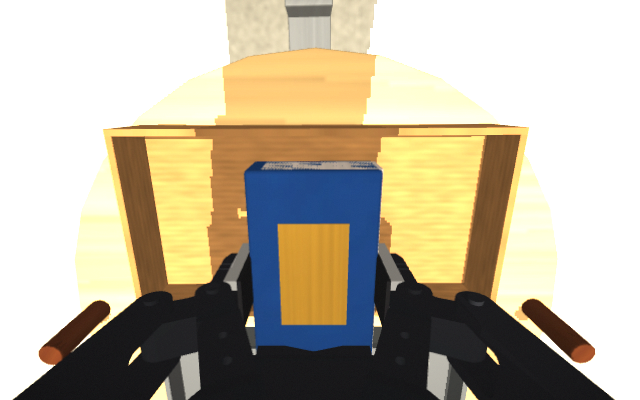

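The book is held level over the tray. Its far top edge is at row 172, and the tray's outer rim runs from (106,130) to (527,128).

```bash
python3 - <<'E'
from h import *
from plan import *
c=np.load('cam_wrist.npz')
print(px2w(c,[[106,130],[527,128]],.074).round(4)); print(px2w(c,[[246,171],[381,171]],.13).round(4), px2w(c,[[293,8],[328,8]],.03).round(4))
plan([(.566,.0485,.056,90,-1,5),(.566,.0485,.056,90,.6,4),(.566,.0485,.15,90,.6,3),(.566,.0485,.28,90,.6),(.566,.0485,.28,90,.6,2)],v=.055)
E
```

```text
[[ 0.5036 -0.0674  0.074 ]
 [ 0.5026  0.165   0.074 ]]
[[0.5151 0.0207 0.13  ]
 [0.5151 0.0737 0.13  ]] [[0.4323 0.0345 0.03  ]
 [0.4323 0.0564 0.03  ]]
0 0 0 -0.002 -0 0.064 -1; 0 0 0 -0.004 -0 0.128 -1; 0 0 0 -0.006 -0 0.192 -1; 0 0 0 -0.008 -0 0.256 -1; 0 0 0 -0.01 -0 0.32 -1; 0 0 0 -0.01 -0 0.32 0.6; 0 0 0 -0.01 -0 0.32 0.6; 0 0 0 -0.01 -0 0.32 0.6; 0 0 0 -0.01 -0 0.32 0.6; 0 0 0 -0.01 -0 0.163 0.6; 0 0 0 -0.01 -0 0.007 0.6; 0 0 0 -0.01 -0 -0.15 0.6
0 0 0 -0 -0 -0.217 0.6; 0 0 0 -0 -0 -0.433 0.6; 0 0 0 -0 -0 -0.65 0.6; 0 0 0 -0 -0 -0.65 0.6; 0 0 0 -0 -0 -0.65 0.6
end [5.659e-01 4.850e-02 2.800e-01 9.007e+01]
```

Emit:
send_rows --moves "0 0 0 -0.002 -0 0.064 -1; 0 0 0 -0.004 -0 0.128 -1; 0 0 0 -0.006 -0 0.192 -1; 0 0 0 -0.008 -0 0.256 -1; 0 0 0 -0.01 -0 0.32 -1; 0 0 0 -0.01 -0 0.32 0.6; 0 0 0 -0.01 -0 0.32 0.6; 0 0 0 -0.01 -0 0.32 0.6; 0 0 0 -0.01 -0 0.32 0.6; 0 0 0 -0.01 -0 0.163 0.6; 0 0 0 -0.01 -0 0.007 0.6; 0 0 0 -0.01 -0 -0.15 0.6"

```text
time: 39.33
eef_pos: [0.5662, 0.048, 0.1513]
tcp_rot: [-0.001, 1.0, -0.0, 0.0]
contact_force: [1.3, 0.2, -0.0]
opening: 0.801
finger_force: 0.0
```

Emit:
send_rows --moves "0 0 0 -0 -0 -0.217 0.6; 0 0 0 -0 -0 -0.433 0.6; 0 0 0 -0 -0 -0.65 0.6; 0 0 0 -0 -0 -0.65 0.6; 0 0 0 -0 -0 -0.65 0.6"

```text
time: 39.95
eef_pos: [0.5659, 0.0481, 0.2797]
tcp_rot: [-0.001, 1.0, 0.0, -0.0]
contact_force: [-0.5, -0.3, -0.3]
opening: 0.802
finger_force: 0.0
```

```bash
python3 - <<'E'
from h import *
w=cam('wrist')['image'][:,:,::-1];c=cam('scene');s=cv2.resize(c['image'][:,:,::-1],(320,200));d=cv2.resize(cam('side')['image'][:,:,::-1],(320,200))
o=np.zeros((600,640,3),np.uint8);o[:400]=w;o[400:,:320]=s;o[400:,320:]=d
cv2.imwrite('pics/w7.png',np.clip(o*1.5,0,255).astype(np.uint8))
E
```

```text
(no output)
```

View pics/w7.png

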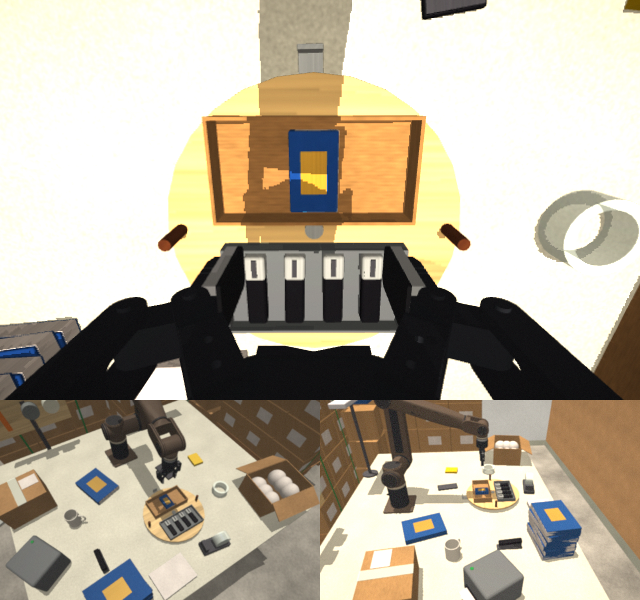

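The book lies flat in the front-facing tray at (313,170), all four markers rest in their tray, and no other pocket book or marker can be seen.

```bash
python3 -c "
from plant import ctrl
print(ctrl.sign_off())"
```

```text
the job is handed in; nothing more can be done
None
```

The job is handed in: all four markers are in the marker tray and the one pocket book lies flat in the book tray, which is left facing the pointer; no verdict came back.

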